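Tighten the sunk hex screw of the monitor post's foot

TASK

Take the larger of the two T-handled hex keys out of its wooden block, push it gently fully home in the hex socket of the screw sunk in the monitor post's foot, and only then turn it clockwise, without forcing it, until the screw stops tight. Let go and leave the key standing upright in the socket, with the small key and everything else left where it is.

Things in the scene. Friction and masses are not known exactly. Their poses are not given: they have to be found in the camera images.
- key_large_grip (a point): centre of the cross-bar handle of the large T-handled hex key, which stands upright in a wooden block. Black bar 90 mm long (along this frame's x), 16 mm wide (y) and 16 mm high (z, up); the steel shank goes straight down from its middle and ends 142 mm below this point. Mass about 0.15 to 0.3 kg; the shank's flats face along x and every 60 degrees from it
- key_large_tip (a point): end of the large key's shank, on its axis, z up along the shank. The shank is a steel hexagon 14 mm across flats (16.2 mm across corners); its last 4 mm is a round cone narrowing from 14 to 9 mm. A flange 28 mm wide, 40 mm above the tip, rests on the top of the block, which holds the shank loosely in a round hole 17.5 mm wide
- key_small_grip (a point): centre of the cross-bar of the small T-handled hex key (bar 60 mm long, 12 mm wide; shank 8 mm across flats, ending 104 mm below). Too small for the screw; to be left alone in its own block
- block_large: light wooden block in which the large key stands, 70 x 70 x 50 mm, does not move; origin at the centre of its underside
- block_small: light wooden block of the same size, in which the small key stands, does not move; origin at the centre of its underside
- foot: heavy grey foot plate of the monitor post, 150 (x) x 200 (y) x 40 mm (z), does not move; origin at the centre of its underside. A short post, 40 mm wide, whose top is 120 mm above the table, rises from the plate at 35, 50 mm (x, y). The screw stands upright at -35, -35 mm, sunk in a round counterbore 31 mm wide
- screw_floor (a point): fixed point on the screw's axis at the bottom of its hex socket, 16 mm above the table, z up. The socket is a hexagon 14.6 mm across flats, 14 mm deep with a flat hard bottom: the key is fully home when its tip reaches this point. This frame does not turn with the screw
- screw_mouth (a point): fixed point on the screw's axis level with the head's top, where the socket begins, 10 mm below the top of the foot plate, z up; does not turn with the screw. The angle of the hexagon is random and not measured: at a wrong angle only the key's cone enters, 4 mm deep; the key drops in within about 0.07 rad of the right angle, which repeats every 60 degrees
- screw (a joint): turn of the screw in rad: 0 is tight, against its hard stop; negative is loose; it grows as the screw turns clockwise seen from above. It starts between -1.0 and -0.6 and takes about 0.08 N m to turn; 0.1 to 0.2 N m on the stop is tight, over 0.3 N m is forcing it. It does not tell where the flats of the hexagon stand
- mug: bystander to leave alone: green mug, 80 mm wide, 95 mm high; origin at its underside
- jar_a: bystander to leave alone: closed green glass jar, 66 mm wide, 70 mm high; origin at its underside
- jar_b: bystander to leave alone: closed green glass jar with metal lid, 66 mm wide, 70 mm high; origin at its underside
- collar: bystander to leave alone: loose bare aluminium ring, 56 mm wide, 22 mm high; origin at its underside
- mouse: bystander to leave alone: black computer mouse, 100 x 60 x 30 mm; origin at its underside
- spanner: bystander to leave alone: flat open-ended spanner; origin at its underside
- dish: bystander to leave alone: small white dish, 90 mm wide, 30 mm high; origin at its underside
Things that resemble listed ones, but are neither listed nor needed, are in the scene too. Leave any pink or purple look-alike of the part that bears key_large_grip alone. What is shaped like the foot but turquoise is not meant.

How it is judged:
By the outcome, as a careful person would: the job done as asked, in the order asked, and still so for the second after the job is handed in, with the robot touching nothing.
It also fails if it takes over 67 s, if anything falls off the work surface, if the arm or the gripper's body presses on something with over 40 N, if the wrist force passes 120 N, or if a joint passes its speed limit or range.

ROBOT

A 6-joint arm with a two-finger parallel gripper is mounted at the origin on the work surface. World frame = base frame: x ahead of the robot, y to its left, z up, the work surface at z = 0. Lengths are in mm, angles in degrees, forces in N, time in s.
With the tool pointing down it reaches from about 425 to 950 mm from the base axis. Payload 14.7 kg.
Tool frame: the origin (TCP) lies at the very end of the fingers, on their centre line; the grasp point (between the pads) lies 19 mm behind it (arm.tcp_to_grasp is the distance from the TCP to the grasp point, in mm); z points along the fingers, y is the direction in which the jaws open and shut (so a half turn about z gives the same grasp; the last joint's range is limited). The gripper opens to 85 mm and grips with 20 to 120 N. Pads are 22 mm wide; open, the fingers measure 114 mm over their backs; the gripper's body (76 mm by 85 mm) begins 54 mm behind the grasp point. The pads swing forward as they close: fully open they stand 13 mm farther back than shut.
Start: joints at [-66.383, 27.513, 91.461, -0, 61.026, -2.67], TCP at [287.881, -582.766, 231.297] pointing down, gripper open.
Joint ranges: [-157.49, 157.49], [-46.99, 117.5], [13.45, 153.17], [-89.5, 269.5], [5.16, 153.95], [-167.48, 167.48]. Speed limits (degrees/s): [108.29, 108.29, 136.94, 172.46, 172.46, 172.46].

INTERFACE

Orientations are given as a 3x3 rotation matrix whose columns are the frame's x, y, z axes.
In Python, from cell import arm gives the robot as it stands.
- The arm moves only by the shell command python3 -m jog 'ROWS' [FORCE]. ROWS is JSON, a list of rows, each an object of numbers: "hand": the opening, from 0 (shut) to 1 (fully open); "dx", "dy", "dz": the shift along the tool's x, y, z in mm; "yaw": the turn about the tool's z in degrees. A call has 1 to 8 rows; each row shifts and turns the commanded pose from where the row before left it, along the tool's axes as they then stand; what a row does not reach is not made up. A row lasts 1/10 s, in which the tool goes at most 50 mm and 8.59 degrees, less where a joint would pass 70% of its speed; a pose out of reach is approached as far as the arm can. A call with a gripper value outside its range is refused whole. The fingers move at their own pace and stop on an object; FORCE is the grip in N (left out, the last holds). Time passes only in rows, so rows that do not move let the fingers close. It gives the time, the measured TCP pose, the force and the opening at its end, in the units of the state.
- arm.sense(): the state, without advancing time (a new reading comes with each control period).
- arm.capture(name): name is "scene" or "top" or "wrist"; returns a dict with "image" (480x640x3 uint8, red, green, blue), "depth" (480x640 float32, mm along the optical axis (not along the pixel's ray), 0 where there is no reading), "K" (3x3 intrinsics, pixels), "k1" (the pictures are not rectified: a ray, as slopes to the right and down, at radius r is drawn at 1 + k1 r^2 times it, then the intrinsics apply), "eye" and "orientation" of the camera in the world. Camera axes: x right, y down, z forward; pixel columns grow to the right and rows downward; lengths in mm; the calibration is good to about 2 mm. A picture is of the moment at which its call begins.
- arm.hand_in(): hands the job in, once; it reports no verdict.
Trained networks look in a picture, given as the dict that the camera call returned (one of the last four; its "shot" number tells which), for a name from the list of things; names that differ only in an ending like _2 or _b are one class to them, and where a whole thing is asked for, a point or a joint stands for the part that bears it (a point fixed in the world has none). Each returns a list of dicts, best first, with "conf" (0 to 1); they miss things now and then, are a little off and sometimes report something else, mostly with a low value. They report only what shows in the picture. A call takes as long as a camera call. They do not tell look-alikes from the thing itself.
- arm.masks_of(thing, picture): "region" (480x640 bool, what is visible of it) and "extent" ([centre column, centre row, width, height] in pixels, round what is visible of it).
The state is a dict: "time_s": time; "joint_pos": joint angles; "joint_velocities": joint speeds; "effort": joint torques, N m; "eef_pos": TCP position; "ee_rot": TCP orientation; "wrist_force": force on the tool from outside, world axes, zero at the start; "moment": the same for the moment, N m; "opening": finger opening in mm.
Only numpy, scipy, OpenCV 4.12 (cv2) and the standard library are available. Lean on these libraries where they do the work, as an engineer would, in place of code of your own. Each camera call takes 0.05 s, during which the arm holds its last target. There are 200 camera calls.

## Working session

There is one attempt and no reset: what is moved stays moved. The work goes in short steps, Python scripts to look and compute and a shell command to move; the robot and the scene stay as the last step left them, time stands still between calls to the robot, and variables do not carry over. Pictures are saved under pics/ and viewed, about 8 in all and at most 12, crops included, and the job is handed in when it is done.

```bash
ls; mkdir -p pics
cat > h.py <<'E'
import numpy as np, cv2, json
from cell import arm
def px2w(p,u,v,d=None,z=None):
    K=p["K"];k1=p["k1"]
    xd=np.array([(u-K[0,2])/K[0,0],(v-K[1,2])/K[1,1]]);s=xd.copy()
    for _ in range(20): s=xd/(1+k1*(s@s))
    r=np.array([s[0],s[1],1.]);R=np.array(p["orientation"]);e=np.array(p["eye"])
    w=R@r
    if z is not None: return e+w*(z-e[2])/w[2]
    return e+w*d
def w2px(p,P):
    K=p["K"];c=np.array(p["orientation"]).T@(np.array(P,float)-np.array(p["eye"]))
    s=c[:2]/c[2];s=s*(1+p["k1"]*(s@s));return np.array([K[0,0]*s[0]+K[0,2],K[1,1]*s[1]+K[1,2]])
def cloud(p,m):
    K=p["K"];k1=p["k1"]
    v,u=np.nonzero(m&(p["depth"]>0));d=p["depth"][v,u]
    xd=np.stack([(u-K[0,2])/K[0,0],(v-K[1,2])/K[1,1]],1);s=xd.copy()
    for _ in range(20): s=xd/(1+k1*(s**2).sum(1,keepdims=True))
    c=np.c_[s,np.ones(len(s))]*d[:,None]
    return c@np.array(p["orientation"]).T+np.array(p["eye"])
def save(img,n,s=1):
    cv2.imwrite("pics/"+n,cv2.cvtColor(cv2.resize(img,None,fx=s,fy=s,interpolation=cv2.INTER_CUBIC),cv2.COLOR_RGB2BGR))
E
python3 - <<'E'
from h import *
for c in ["top","scene"]:
    p=arm.capture(c); save(p["image"],c+".png"); print(c,np.round(p["eye"]),p["K"][0,0])
    for t in ["key_large_grip","key_small_grip","block_large","foot"]:
        for m in arm.masks_of(t,p):
            C=cloud(p,m["region"]); 
            print(t,round(m["conf"],2),np.round(m["extent"]),m["region"].sum(), np.round(np.median(C,0)) if len(C) else None, np.round(C.max(0)) if len(C) else None, p["image"][m["region"]].mean(0).round())
E
```

```text
pics
top [ 261.    0. 1452.] 599.3174591950464
key_large_grip 0.75 [394. 258.  16.  40.] 452 [ 476. -196.  158.] [ 536. -184.  168.] [73. 68. 62.]
key_large_grip 0.75 [377. 309.  19.  34.] 320 [ 365. -147.  148.] [ 403. -134.  161.] [127.  67. 150.]
key_large_grip 0.48 [456. 223.  19.  22.] 205 [ 546. -357.  117.] [ 574. -342.  129.] [77. 71. 66.]
key_small_grip 0.71 [458. 224.  22.  22.] 233 [ 546. -358.  117.] [ 599. -342.  129.] [84. 76. 68.]
block_large 0.72 [389. 267.  32.  34.] 662 [ 470. -182.   49.] [ 525. -160.  148.] [164. 136.  96.]
block_large 0.24 [258. 274.  89.  82.] 5408 [490. 115.  41.] [582. 228. 128.] [152. 161. 167.]
foot 0.97 [222. 182.  86.  66.] 5104 [727. 181.  40.] [836. 297. 127.] [ 21. 169. 168.]
foot 0.74 [260. 273.  97.  74.] 5476 [489. 114.  41.] [587. 224. 128.] [152. 160. 166.]
scene [1021. -605.  876.] 463.90504352334386
key_large_grip 0.82 [236. 253.  26.  58.] 329 [ 365. -155.  147.] [404. -79. 153.] [113.  62. 135.]
key_large_grip 0.76 [168. 255.  33.  52.] 720 [ 270. -254.  136.] [ 280. -126.  153.] [195. 119. 137.]
key_large_grip 0.64 [254. 285.  42.  46.] 640 [ 483. -203.  151.] [525. -88. 163.] [92. 84. 78.]
key_small_grip 0.85 [218. 359.  33.  28.] 341 [ 551. -362.  118.] [ 577. -343.  124.] [72. 67. 64.]
key_small_grip 0.31 [256. 311.  42.  44.] 1074 [ 498. -214.   48.] [ 517. -164.   56.] [170. 138. 102.]
key_small_grip 0.16 [333. 343.  28.  25.] 365 [ 662. -151.   20.] [ 686. -121.   27.] [203. 202. 201.]
block_large 0.65 [258. 312.  43.  48.] 1121 [ 498. -214.   48.] [ 517. -163.   55.] [170. 138. 102.]
foot 0.89 [441. 276. 100.  80.] 4769 [749. 165.  40.] [821. 317. 123.] [ 90. 165. 161.]
foot 0.59 [345. 243.  89.  80.] 4143 [514.  98.  40.] [582. 285. 125.] [152. 155. 156.]
```

View pics/top.png

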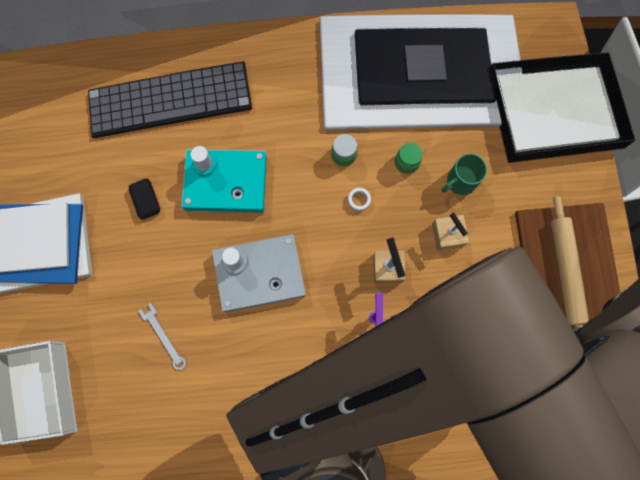

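View pics/scene.png

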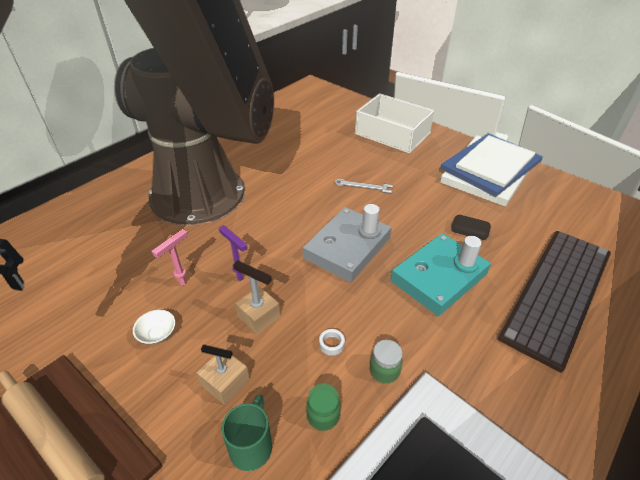

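Top view candidates: black bar at (396,258) in its block is the large key. The small key is at (458,224), and the purple look-alike, out of any block, is at (378,308). The pink one shows only in the scene view, at (170,245). The grey foot is at (258,274) with its screw at (275,284). The turquoise foot at (222,182) is not meant.

Run:
```python
from h import *
p=arm.capture("top"); I=p["image"]
m=[x for x in arm.masks_of("key_large_grip",p) if abs(x["extent"][0]-394)<8][0]["region"]
C=cloud(p,m);C=C[C[:,2]>146]
# dark pixels box
r=cv2.minAreaRect(np.argwhere(cv2.inRange(I[230:285,380:410],(0,0,0),(60,60,60))>0)[:,::-1].astype(np.float32)+[380,230])
print("rect px",r)
b=cv2.boxPoints(r);B=np.array([px2w(p,*q,z=160) for q in b]);print(B.round(1),B.mean(0))
for f in [x for x in arm.masks_of("foot",p) if abs(x["extent"][0]-258)<12][:1]:
    C=cloud(p,f["region"]);C=C[abs(C[:,2]-40)<8]
    r=cv2.minAreaRect(C[:,:2].astype(np.float32));print("foot",r,C[:,2].mean())
g=cv2.cvtColor(I[268:300,258:292],cv2.COLOR_RGB2GRAY)
print("screw approx",px2w(p,275.5,284,z=40),px2w(p,275.5,284,z=30))
print("post",px2w(p,232,257,z=120))
a=np.hstack([cv2.resize(I[225:295,370:440],(400,400),interpolation=2),cv2.resize(I[264:304,255:295],(400,400),interpolation=2)]);save(a,"crop.png")
w=arm.capture("wrist");print(w["eye"],w["orientation"],w["K"]);s=arm.sense();print(s["eef_pos"],s["ee_rot"],s["opening"])
```

```text
Traceback (most recent call last):
cv2.error: OpenCV(4.12.0) /io/opencv/modules/imgproc/src/convhull.cpp:143: error: (-215:Assertion failed) total >= 0 && (depth == CV_32F || depth == CV_32S) in function 'convexHull'
```

Run:
```python
from h import *
p=arm.capture("top"); I=p["image"]
r=cv2.minAreaRect((np.argwhere(cv2.inRange(I[230:285,380:410],(0,0,0),(45,45,45))>0)[:,::-1]+[380,230]).astype(np.float32))
print("rect px",r)
b=cv2.boxPoints(r);B=np.array([px2w(p,*q,z=160) for q in b]);print(B.round(1),B.mean(0))
for f in [x for x in arm.masks_of("foot",p) if abs(x["extent"][0]-258)<12][:1]:
    C=cloud(p,f["region"]);C=C[abs(C[:,2]-40)<8]
    r=cv2.minAreaRect(C[:,:2].astype(np.float32));print("foot",r,C[:,2].mean())
print("screw approx",px2w(p,275.5,284,z=40),px2w(p,275.5,284,z=30))
print("post",px2w(p,232,257,z=120))
a=np.hstack([cv2.resize(I[225:295,370:440],(400,400),interpolation=2),cv2.resize(I[264:304,255:295],(400,400),interpolation=2)]);save(a,"crop.png")
w=arm.capture("wrist");print(w["eye"],w["orientation"],w["K"]);s=arm.sense();print(s["eef_pos"],s["ee_rot"],s["opening"])
```

```text
rect px ((394.85003662109375, 257.550048828125), (38.263553619384766, 6.324554920196533), 71.56504821777344)
[[ 515.7 -181.4  160. ]
 [ 518.9 -195.2  160. ]
 [ 435.9 -212.   160. ]
 [ 432.8 -198.3  160. ]] [ 475.814713   -196.72274306  160.        ]
foot ((492.66534423828125, 114.37689208984375), (151.8625946044922, 201.04844665527344), 5.955716133117676) 40.50579366046548
screw approx [459.2230971   75.16612757  40.        ] [460.63018474  75.69587796  30.        ]
post [518.58255787 164.17296658 120.        ]
[ 346.30069906 -553.59408456  374.01996857] [[ 4.43118467e-01 -8.65157084e-01 -2.34838762e-01]
 [-8.96462920e-01 -4.27792141e-01 -1.15534049e-01]
 [-5.07075805e-04  2.61719513e-01 -9.65143844e-01]] [[382.06770779   0.         317.18879896]
 [  0.         382.06770779 237.30966685]
 [  0.           0.           1.        ]]
[ 287.89095845 -582.78668829  231.33125564] [[ 8.96574850e-01  4.42892243e-01  1.25623434e-05]
 [ 4.42892242e-01 -8.96574848e-01 -6.44181239e-05]
 [-1.72672062e-05  6.33194342e-05 -9.99999998e-01]] 85.34657633959372
```

View pics/crop.png

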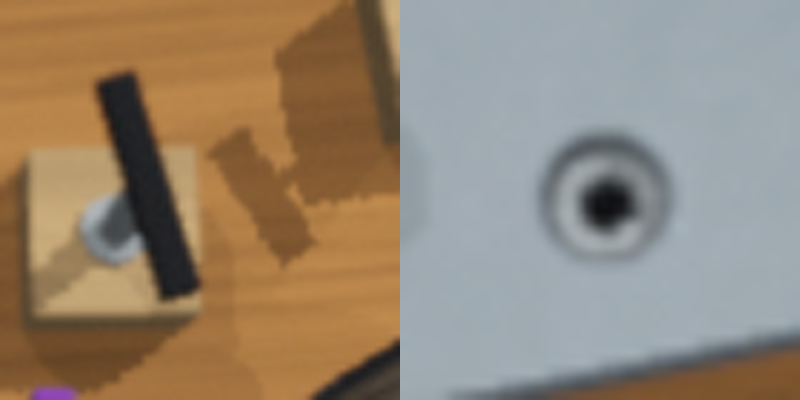

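The crop confirms the black bar in the block, at px (396,257.5), and the counterbore at (275,283.5). Moving above the key.

```bash
python3 -m jog '[{"hand":0.5,"dx":34,"dy":-26},{"dx":34,"dy":-26},{"dx":34,"dy":-26},{"dx":34,"dy":-26},{"dx":34,"dy":-26},{"dx":34,"dy":-26},{"dx":34,"dy":-26},{"dx":34,"dy":-26}]' 40; python3 -m jog '[{"dx":34,"dy":-27},{"dx":33,"dy":-27},{"yaw":7.5},{"yaw":7.4},{},{}]'
python3 - <<'E'
from h import *
w=arm.capture("wrist");save(w["image"],"w1.png");s=arm.sense();print(s["eef_pos"],s["ee_rot"],s["opening"],s["joint_pos"])
E
```

```text
[ 287.8635982  -582.766177    231.32576432] [[ 8.96575627e-01  4.42890669e-01 -2.85864862e-05]
 [ 4.42890669e-01 -8.96575627e-01 -9.46614541e-06]
 [-2.98224142e-05 -4.17357272e-06 -1.00000000e+00]] 85.33864123469397 [-6.63833443e+01  2.75111494e+01  9.14607422e+01 -1.96373171e-03
  6.10282676e+01 -2.67085623e+00]invalid input
invalid input
```

View pics/w1.png

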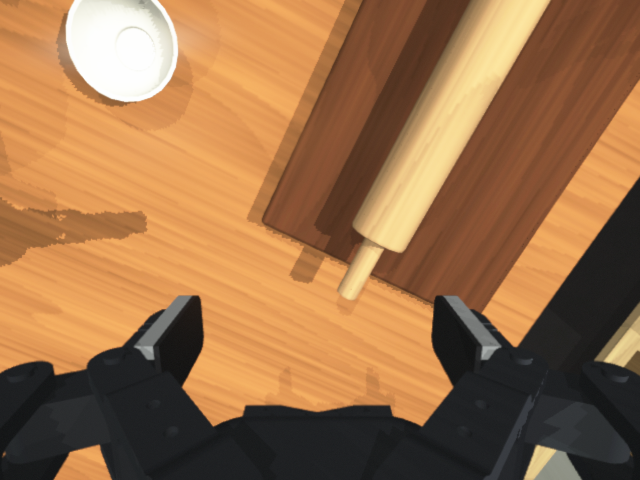

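Jog refused the rows, so nothing moved and the view only shows the start pose. I'll give all keys in each row.

```bash
python3 -m jog '[{"hand":0.6,"dx":34,"dy":-26,"dz":0,"yaw":0}]' 40; python3 -m jog '[{"hand":0.6,"dx":34,"dy":-26}]'
```

```text
time_s: 0.9
eef_pos: [305.7, -547.4, 231.2]
ee_rot: [[0.898, 0.44, 0.0], [0.44, -0.898, -0.002], [-0.001, 0.002, -1.0]]
wrist_force: [1.6, 0.9, -0.8]
opening: 73.3invalid input
```

```bash
python3 -m jog '[{"hand":0.6,"dx":34,"dy":-26,"dz":0,"yaw":0},{"hand":0.6,"dx":34,"dy":-26,"dz":0,"yaw":0},{"hand":0.6,"dx":34,"dy":-26,"dz":0,"yaw":0},{"hand":0.6,"dx":34,"dy":-26,"dz":0,"yaw":0},{"hand":0.6,"dx":34,"dy":-26,"dz":0,"yaw":0},{"hand":0.6,"dx":34,"dy":-26,"dz":0,"yaw":0},{"hand":0.6,"dx":34,"dy":-26,"dz":0,"yaw":0},{"hand":0.6,"dx":34,"dy":-26,"dz":0,"yaw":0}]'; python3 -m jog '[{"hand":0.6,"dx":34,"dy":-27,"dz":0,"yaw":0},{"hand":0.6,"dx":0,"dy":0,"dz":0,"yaw":7.5},{"hand":0.6,"dx":0,"dy":0,"dz":0,"yaw":7.4},{"hand":0.6,"dx":0,"dy":0,"dz":0,"yaw":0},{"hand":0.6,"dx":0,"dy":0,"dz":0,"yaw":0}]'
python3 - <<'E'
from h import *
w=arm.capture("wrist");save(w["image"],"w2.png");s=arm.sense();print(s["eef_pos"],s["ee_rot"],s["opening"],s["joint_pos"],w["eye"])
np.savez("w2.npz",**w)
for m in arm.masks_of("key_large_grip",w): 
    C=cloud(w,m["region"]);print(m["conf"],m["extent"],np.median(C,0),p if 0 else w["image"][m["region"]].mean(0))
E
```

```text
time_s: 1.7
eef_pos: [459.2, -235.9, 231.5]
ee_rot: [[0.897, 0.443, 0.0], [0.443, -0.897, -0.0], [0.0, 0.0, -1.0]]
wrist_force: [0.2, 0.3, 0.4]
opening: 51.5
time_s: 2.2
eef_pos: [477.1, -198.3, 231.4]
ee_rot: [[0.98, 0.201, 0.0], [0.201, -0.98, -0.0], [0.0, 0.0, -1.0]]
wrist_force: [0.2, 1.5, 0.0]
opening: 51.6
[ 477.05448871 -198.39417412  231.35191552] [[ 9.79639031e-01  2.00766936e-01  8.15513384e-05]
 [ 2.00766939e-01 -9.79639033e-01 -2.49388438e-05]
 [ 7.48839790e-05  4.08038773e-05 -9.99999996e-01]] 51.26461954381821 [-2.59437334e+01  1.68714431e+01  1.08786027e+02  9.34550802e-04
  5.43377035e+01  5.24739108e+01] [ 541.01007478 -185.07252268  374.07440103]
0.78 [318.3, 245.5, 37.6, 149.4] [ 480.89270792 -199.05720516  160.0432795 ] [44.82352941 42.61612576 42.17976673]
0.55 [326.1, 401.1, 16.9, 23.7] [ 269.99860078 -250.80305771   19.49865546] [168.4797048   94.43911439 107.2398524 ]
```

View pics/w2.png

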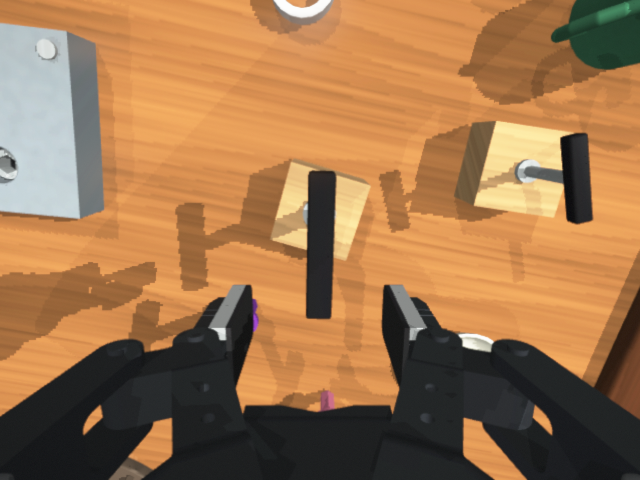

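The bar is at col 318–322, rows 171–318, between the pads. The small key is at (577,178), purple is behind the left pad (255,316), and the socket shows at (5,163).

Run:
```python
from h import *
w=dict(np.load("w2.npz"));w["k1"]=float(w["k1"])
I=w["image"][165:325,295:345]
m=cv2.inRange(I,(0,0,0),(70,70,70));n,l,st,ce=cv2.connectedComponentsWithStats(m);k=1+st[1:,4].argmax()
pts=np.argwhere(l==k)[:,::-1]+[295,165]
print(st[k])
W=np.array([px2w(w,*q,z=160) for q in pts])[:,:2]
r=cv2.minAreaRect(W.astype(np.float32));print(r)
a=np.radians(11.58);e=np.array(r[0])-[477.05,-198.39]
print("dx,dy",e@[np.cos(a),np.sin(a)],e@[np.sin(a),-np.cos(a)])
d=np.linalg.svd(W-W.mean(0),full_matrices=False)[2][0];print("angle",np.degrees(np.arctan2(*d[::-1])), W.mean(0))
```

```text
[  12    6   28  147 3711]
((478.2049255371094, -199.44776916503906), (89.08094024658203, 14.913457870483398), 10.455130577087402)
dx,dy 0.9190851437600567 1.2680737759666714
angle -169.68743065035238 [ 480.29881203 -199.0939291 ]
```

```bash
python3 -m jog '[{"hand":0.6,"dx":1,"dy":1.3,"dz":30,"yaw":1.2},{"hand":0.6,"dx":0,"dy":0,"dz":35,"yaw":0},{"hand":0.6,"dx":0,"dy":0,"dz":20,"yaw":0},{"hand":0.6,"dx":0,"dy":0,"dz":9,"yaw":0},{"hand":0.3,"dx":0,"dy":0,"dz":0,"yaw":0},{"hand":0,"dx":0,"dy":0,"dz":0,"yaw":0},{"hand":0,"dx":0,"dy":0,"dz":0,"yaw":0},{"hand":0,"dx":0,"dy":0,"dz":0,"yaw":0}]' 60;python3 -m jog '[{"hand":0,"dx":0,"dy":0,"dz":0,"yaw":0},{"hand":0,"dx":0,"dy":0,"dz":0,"yaw":0},{"hand":0,"dx":0,"dy":0,"dz":0,"yaw":0},{"hand":0,"dx":0,"dy":0,"dz":0,"yaw":0}]'; python3 -c "
from h import *
s=arm.sense();print(s['wrist_force'],s['moment'],s['opening'])"
```

```text
time_s: 3.1
eef_pos: [479.2, -199.7, 138.5]
ee_rot: [[0.984, 0.177, 0.002], [0.177, -0.984, -0.001], [0.002, 0.001, -1.0]]
wrist_force: [0.3, -0.1, 6.4]
opening: 14.8
time_s: 3.5
eef_pos: [479.2, -199.7, 138.5]
ee_rot: [[0.984, 0.177, 0.002], [0.177, -0.984, -0.001], [0.002, 0.001, -1.0]]
wrist_force: [1.1, -0.2, 9.1]
opening: 14.5
[ 1.11992859 -0.21458022  9.07111723] [ 0.05198045  0.06486236 -0.00086603] 14.486594642235596
```

```bash
python3 -m jog '[{"hand":0,"dx":0,"dy":0,"dz":-8,"yaw":0},{"hand":0,"dx":0,"dy":0,"dz":-15,"yaw":0},{"hand":0,"dx":0,"dy":0,"dz":-25,"yaw":0},{"hand":0,"dx":0,"dy":0,"dz":-25,"yaw":0},{"hand":0,"dx":0,"dy":0,"dz":-15,"yaw":0},{"hand":0,"dx":0,"dy":0,"dz":0,"yaw":0}]'
python3 - <<'E'
from h import *
s=arm.sense();print(s['wrist_force'],s['moment'],s['opening'],s['eef_pos'])
w=arm.capture("wrist");save(w["image"],"w3.png")
p=arm.capture("scene");np.savez("s3.npz",**p);I=p["image"]
a=np.hstack([cv2.resize(w["image"],(400,300)),cv2.resize(I[190:340,180:380],(400,300),interpolation=2)]);save(a,"w3.png")
np.savez("w3.npz",**w)
E
```

```text
time_s: 4.1
eef_pos: [479.5, -199.8, 227.8]
ee_rot: [[0.984, 0.177, 0.004], [0.177, -0.984, -0.002], [0.003, 0.002, -1.0]]
wrist_force: [0.9, -0.2, -1.7]
opening: 14.6
[ 0.90335994 -0.21306768 -1.65921619] [-0.00015107 -0.0520566  -0.03939045] 14.647521828153623 [ 479.47029089 -199.76679791  227.84293131]
```

View pics/w3.png

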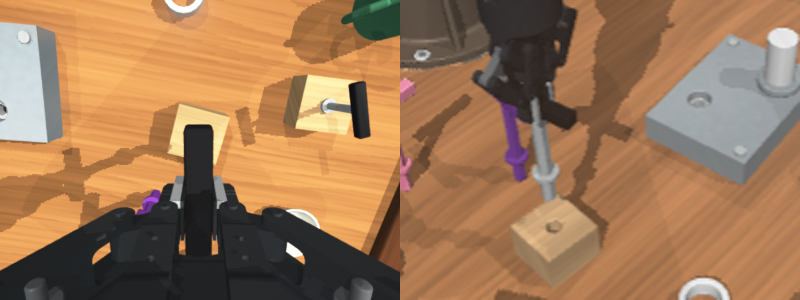

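The key is out cleanly and hangs upright, and its block's hole is empty at scene-crop (552,228). Next, a spot beside the screw to look into the socket with the wrist camera.

```bash
python3 -m jog '[{"hand":0,"dx":2,"dy":-20,"dz":0,"yaw":0},{"hand":0,"dx":3,"dy":-35,"dz":0,"yaw":0},{"hand":0,"dx":3,"dy":-40,"dz":0,"yaw":0},{"hand":0,"dx":2,"dy":-35,"dz":15,"yaw":0},{"hand":0,"dx":2,"dy":-25,"dz":15,"yaw":0},{"hand":0,"dx":0,"dy":-15,"dz":10,"yaw":0},{"hand":0,"dx":0,"dy":0,"dz":0,"yaw":0},{"hand":0,"dx":0,"dy":0,"dz":0,"yaw":0}]'
python3 - <<'E'
from h import *
s=arm.sense();print(s['wrist_force'],s['moment'],s['opening'],s['eef_pos'],s["ee_rot"],s["joint_pos"])
w=arm.capture("wrist");np.savez("w4.npz",**w)
c=w2px(w,[461,76,30]);print(c);x,y=np.round(c).astype(int)
I=w["image"]
a=np.hstack([cv2.resize(I,(400,300)),cv2.resize(I[y-20:y+20,x-20:x+20],(300,300),interpolation=2)]);save(a,"w4.png")
E
```

```text
time_s: 5.0
eef_pos: [459.8, -29.8, 184.8]
ee_rot: [[0.984, 0.178, -0.001], [0.178, -0.984, 0.0], [-0.001, -0.0, -1.0]]
wrist_force: [0.2, -0.1, -2.6]
opening: 14.8
[ 0.18036838 -0.11159702 -2.58285495] [0.05339074 0.0463483  0.02886734] 14.788071340120284 [459.75064247 -29.80201066 184.75626566] [[ 9.84050035e-01  1.77886411e-01 -1.39759906e-03]
 [ 1.77886623e-01 -9.84050989e-01  2.81812573e-05]
 [-1.37029567e-03 -2.76345944e-04 -9.99999023e-01]] [-7.47262739e+00  1.60894676e+01  1.18347767e+02 -1.23263284e-02
  4.56423728e+01  7.22893119e+01]
[184.28235945 193.06111937]
```

View pics/w4.png

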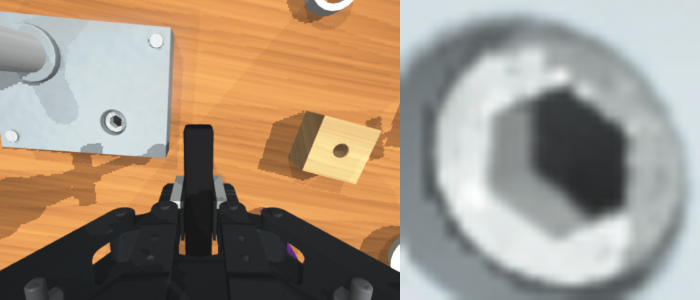

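The hex shows clearly: crop corners are near (566,88), (490,120), (490,190), (557,238), (627,205) and (628,135). I'll fit the hexagon on the z=30 plane, and measure the bar's position in the grip.

Run:
```python
from h import *
from scipy.optimize import least_squares
w=dict(np.load("w4.npz"));w["k1"]=float(w["k1"])
x0,y0=164,173
c=np.array([(566,88),(490,120),(490,190),(557,238),(627,205),(628,135)],float)-[400,0]
pc=(c+.5)/7.5-.5+[x0,y0]
W=np.array([px2w(w,*q,z=30)[:2] for q in pc]);print(W.round(1))
o=W.mean(0);r=W-o;a=np.degrees(np.arctan2(r[:,1],r[:,0]));print("ctr",o,"rad",np.linalg.norm(r,axis=1).round(1),"ang",a.round(1),"mod60",(a%60).round(1))
# refine: boundary of bright annulus on rectified 0.1mm/px patch
n=241;g=(np.arange(n)-120)*.1
mp=np.array([[w2px(w,[o[0]+b,o[1]+e,30]) for e in g] for b in g],np.float32)
R=cv2.remap(w["image"],mp[...,0],mp[...,1],cv2.INTER_CUBIC);G=cv2.cvtColor(R,cv2.COLOR_RGB2GRAY)
m=(G<185).astype(np.uint8)
n_,l,st,ce=cv2.connectedComponentsWithStats(m);k=l[120,120];print(st[k])
cs=max(cv2.findContours((l==k).astype(np.uint8),0,1)[0],key=len)[:,0].astype(float)
P=(cs[:,::-1]-120)*.1 # (x,y) world offsets
def f(q):
    d=P-q[:2];t=np.arctan2(d[:,1],d[:,0])-q[2]
    t=(t+np.pi/6)%(np.pi/3)-np.pi/6
    return np.linalg.norm(d,axis=1)*np.cos(t)-q[3]
for t0 in (0,.3,.6,.9):
    s=least_squares(f,[0,0,t0,7.3],loss="soft_l1",f_scale=.2);print("fit",s.x[:2]+o,"flat normal deg",np.degrees(s.x[2])%60,s.x[3],s.cost)
# bar
I=w["image"][180:330,295:345];mm=cv2.inRange(I,(0,0,0),(70,70,70))
rows=[(180+i,295+np.nonzero(r_)[0].mean(),r_.sum()//255) for i,r_ in enumerate(mm) if r_.any()]
for q in rows[:60:4]: print(q)
v=rows[0][0];e=arm.sense()["eef_pos"];T=np.array(arm.sense()["ee_rot"])
for z in (5.5,21.5):
    E=px2w(w,318,v,z=e[2]+z)-e;print("front end in tool",(T.T@E).round(1))
```

```text
[[468.   75.5]
 [463.3  82.9]
 [456.   82.3]
 [452.2  75.1]
 [457.   68.2]
 [464.3  68.8]]
ctr [460.11656101  75.47311124] rad [7.9 8.1 8.  8.  7.9 7.9] ang [   0.3   66.9  121.1 -177.  -113.5  -58. ] mod60 [0.3 6.9 1.1 3.  6.5 2. ]
[    0     0   241   241 33363]
fit [462.027771    73.98478623] flat normal deg 27.512706918036024 10.569054104725508 422.22059120619036
fit [461.78930906  74.05939948] flat normal deg 49.29436311304043 10.531977148391295 424.0559180982177
fit [462.02329477  73.98823219] flat normal deg 27.492484132898785 10.572172402722911 422.21891604866914
fit [461.78595999  74.06778383] flat normal deg 48.991271392572145 10.5425627288186 424.06044467607563
(199, np.float64(310.5), np.uint64(10))
(203, np.float64(317.0), np.uint64(43))
(207, np.float64(317.0), np.uint64(45))
(211, np.float64(317.5), np.uint64(46))
(215, np.float64(317.5), np.uint64(46))
(219, np.float64(317.5), np.uint64(46))
(223, np.float64(317.5), np.uint64(46))
(227, np.float64(317.5), np.uint64(46))
(231, np.float64(317.5), np.uint64(46))
(235, np.float64(317.5), np.uint64(46))
(239, np.float64(317.5), np.uint64(46))
(243, np.float64(317.0), np.uint64(45))
(247, np.float64(317.5), np.uint64(46))
(251, np.float64(317.0), np.uint64(45))
(255, np.float64(317.0), np.uint64(45))
front end in tool [42.2 -0.3 -5.5]
front end in tool [ 44.8  -0.4 -21.5]
```

Run:
```python
from h import *
w=dict(np.load("w4.npz"));w["k1"]=float(w["k1"])
s=arm.sense();e=np.array(s["eef_pos"]);T=np.array(s["ee_rot"])
m=np.zeros((480,640),bool);m[195:262,290:346]=1
C=(cloud(w,m)-e)@T;C[:,2]*=-1
C=C[(C[:,2]>0)&(C[:,2]<40)]
top=np.median(C[(C[:,0]<35)&(C[:,0]>25)&(abs(C[:,1])<6),2]);print("top above tcp",top)
t=C[abs(C[:,2]-top)<1.5];print(t.min(0).round(1),t.max(0).round(1),np.percentile(t,[1,99],axis=0).round(1))
t=C[C[:,2]<top-3];print("end face x",np.median(t[:,0]) if len(t) else None,len(t),t.min(0) if len(t) else 0)
m[:]=0;m[180:210,170:200]=1
C=cloud(w,m);print("screw depths z",np.percentile(C[:,2],[1,5,25,50,95]).round(1), [ (px2w(w,u,v,d=w["depth"][v,u])).round(1) for u,v in ((186,170),(177,196))])
```

```text
top above tcp 21.1193652795431
[23.5 -8.4 19.6] [42.7  7.4 22.6] [[23.9 -8.2 19.7]
 [42.4  7.  22.3]]
end face x 42.57984419130463 234 [40.80358925 -8.35342862  6.82884075]
screw depths z [11.  16.  20.6 29.6 34.3] [array([480.5,  73.1,  39.9]), array([456.5,  83.1,  24.9])]
```

The key sits in the grip at tool (-2.5, -0.5), with its tip 128.7 below the TCP. The socket centre is about (460.2, 75.5), with flats at 33.3° mod 60, so I need yaw −23 and TCP (462.6, 76.4).

```bash
python3 -m jog '[{"hand":0,"dx":0,"dy":0,"dz":0,"yaw":-7.7},{"hand":0,"dx":0,"dy":0,"dz":0,"yaw":-7.7},{"hand":0,"dx":0,"dy":0,"dz":0,"yaw":-7.7},{"hand":0,"dx":15,"dy":-22,"dz":0,"yaw":0},{"hand":0,"dx":20,"dy":-29,"dz":0,"yaw":0},{"hand":0,"dx":17,"dy":-24,"dz":0,"yaw":0},{"hand":0,"dx":8.7,"dy":-12.2,"dz":0,"yaw":0},{"hand":0,"dx":0,"dy":0,"dz":0,"yaw":0}]';python3 -m jog '[{"hand":0,"dx":0,"dy":0,"dz":0,"yaw":0},{"hand":0,"dx":0,"dy":0,"dz":0,"yaw":0},{"hand":0,"dx":0,"dy":0,"dz":0,"yaw":0}]'
python3 - <<'E'
from h import *
s=arm.sense();print(s['wrist_force'],s['moment'],s['opening'],s['eef_pos'],s["ee_rot"])
p=arm.capture("scene");t=arm.capture("top")
k=w2px(p,[460.2,75.5,30]).astype(int);q=w2px(t,[460.2,75.5,40]).astype(int);print(k,q)
a=np.hstack([cv2.resize(p["image"][k[1]-60:k[1]+30,k[0]-45:k[0]+45],(400,400),interpolation=2),cv2.resize(t["image"][q[1]-30:q[1]+30,q[0]-30:q[0]+30],(400,400),interpolation=2)]);save(a,"s5.png")
E
```

```text
time_s: 5.85
eef_pos: [463.7, 77.1, 185.7]
ee_rot: [[0.835, 0.55, 0.001], [0.55, -0.835, 0.0], [0.001, 0.0, -1.0]]
wrist_force: [0.0, -1.0, -2.5]
opening: 15.0
time_s: 6.15
eef_pos: [463.1, 75.4, 185.3]
ee_rot: [[0.837, 0.548, -0.0], [0.548, -0.837, -0.0], [-0.0, 0.0, -1.0]]
wrist_force: [0.3, -0.2, -2.1]
opening: 14.9
[ 0.28963739 -0.18480594 -2.13514226] [-0.03082185  0.00698764 -0.01149296] 14.933159968671811 [463.07455174  75.4331194  185.34935043] [[ 8.36623579e-01  5.47778228e-01 -4.63697306e-06]
 [ 5.47778226e-01 -8.36623575e-01 -9.29224890e-05]
 [-5.47803174e-05  7.52011124e-05 -9.99999996e-01]]
[328 241] [275 283]
```

View pics/s5.png

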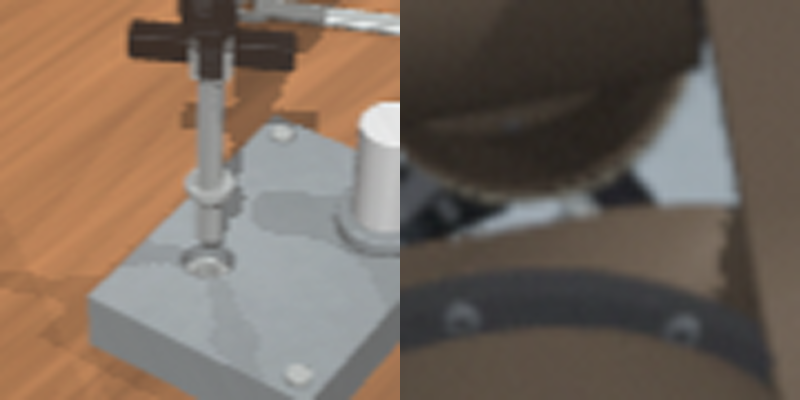

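Scene crop: the shank (col 211) stands right above the counterbore (209,262). Correcting 1 mm, then descending gently.

```bash
python3 -m jog '[{"hand":0,"dx":0,"dy":-1,"dz":10,"yaw":0},{"hand":0,"dx":0,"dy":0,"dz":10,"yaw":0},{"hand":0,"dx":0,"dy":0,"dz":3,"yaw":0},{"hand":0,"dx":0,"dy":0,"dz":0,"yaw":0},{"hand":0,"dx":0,"dy":0,"dz":0,"yaw":0}]';python3 -m jog '[{"hand":0,"dx":0,"dy":0,"dz":2,"yaw":0},{"hand":0,"dx":0,"dy":0,"dz":1,"yaw":0},{"hand":0,"dx":0,"dy":0,"dz":0,"yaw":0}]';python3 -m jog '[{"hand":0,"dx":0,"dy":0,"dz":1,"yaw":0},{"hand":0,"dx":0,"dy":0,"dz":1,"yaw":0},{"hand":0,"dx":0,"dy":0,"dz":0,"yaw":0}]'; python3 -c "
from h import *
s=arm.sense();print(s['wrist_force'],s['moment'],s['eef_pos'])"
```

```text
time_s: 6.75
eef_pos: [462.4, 77.3, 162.2]
ee_rot: [[0.836, 0.549, -0.0], [0.549, -0.836, -0.0], [-0.0, -0.0, -1.0]]
wrist_force: [0.0, -0.7, -1.6]
opening: 14.4
time_s: 7.05
eef_pos: [462.4, 77.2, 159.3]
ee_rot: [[0.836, 0.549, 0.0], [0.549, -0.836, 0.0], [0.0, 0.0, -1.0]]
wrist_force: [-0.2, -0.4, -2.8]
opening: 14.7
time_s: 7.35
eef_pos: [462.4, 77.2, 157.2]
ee_rot: [[0.836, 0.549, -0.0], [0.549, -0.836, -0.0], [-0.0, -0.0, -1.0]]
wrist_force: [-0.7, 0.0, -2.3]
opening: 14.4
[-0.74537442  0.04401718 -2.28046758] [0.03232256 0.0141275  0.04866519] [462.37083355  77.21333635 157.20369341]
```

```bash
python3 -m jog '[{"hand":0,"dx":-0.2,"dy":0.7,"dz":0,"yaw":0},{"hand":0,"dx":0,"dy":0,"dz":1,"yaw":0},{"hand":0,"dx":0,"dy":0,"dz":0,"yaw":0}]';python3 -m jog '[{"hand":0,"dx":0,"dy":0,"dz":1,"yaw":0},{"hand":0,"dx":0,"dy":0,"dz":0,"yaw":0}]';python3 -m jog '[{"hand":0,"dx":0,"dy":0,"dz":1,"yaw":0},{"hand":0,"dx":0,"dy":0,"dz":0,"yaw":0}]'; python3 -c "
from h import *
s=arm.sense();print(s['wrist_force'],s['moment'],s['eef_pos'])"
```

```text
time_s: 7.65
eef_pos: [462.6, 76.5, 156.2]
ee_rot: [[0.836, 0.549, -0.0], [0.549, -0.836, 0.0], [-0.0, -0.0, -1.0]]
wrist_force: [-0.3, 0.3, -3.0]
opening: 15.1
time_s: 7.85
eef_pos: [462.6, 76.5, 155.2]
ee_rot: [[0.836, 0.549, -0.0], [0.549, -0.836, -0.0], [-0.0, -0.0, -1.0]]
wrist_force: [-0.0, -0.6, -2.0]
opening: 14.6
time_s: 8.05
eef_pos: [462.6, 76.5, 154.2]
ee_rot: [[0.836, 0.549, -0.0], [0.549, -0.836, -0.0], [-0.0, -0.0, -1.0]]
wrist_force: [0.5, -1.0, -1.6]
opening: 15.0
[ 0.4675496  -1.01902325 -1.61681212] [-0.1133415  -0.03621616 -0.02877193] [462.64448941  76.51581331 154.22419316]
```

```bash
for i in 1 2 3 ; do python3 -m jog '[{"hand":0,"dx":0,"dy":0,"dz":1,"yaw":0},{"hand":0,"dx":0,"dy":0,"dz":0,"yaw":0}]' | grep -E "eef|force"; done; python3 -c "
from h import *
s=arm.sense();print(s['wrist_force'],s['moment'],s['eef_pos'])"
```

```text
eef_pos: [462.6, 76.5, 153.2]
wrist_force: [-0.6, 0.7, -2.0]
eef_pos: [462.6, 76.5, 152.2]
wrist_force: [0.2, -0.9, -2.1]
eef_pos: [462.6, 76.5, 151.2]
wrist_force: [0.1, -1.6, -1.6]
[ 0.06232241 -1.59180535 -1.55924277] [-0.13257698 -0.03638617  0.00876086] [462.62701638  76.51819631 151.19443342]
```

No resistance so far and the tip is at about 22.5, past the 4 mm cone, so it has entered. Continuing to the bottom.

```bash
for i in 1 2 3 4 5; do python3 -m jog '[{"hand":0,"dx":0,"dy":0,"dz":1,"yaw":0},{"hand":0,"dx":0,"dy":0,"dz":0,"yaw":0}]' | grep -E "eef|force"; done; python3 -c "
from h import *
s=arm.sense();print(s['wrist_force'],s['moment'],s['eef_pos'])"
```

```text
eef_pos: [462.6, 76.5, 150.2]
wrist_force: [-0.3, -0.7, -2.3]
eef_pos: [462.6, 76.5, 149.2]
wrist_force: [-0.3, -1.3, -1.9]
eef_pos: [462.6, 76.5, 148.2]
wrist_force: [0.1, -1.1, -2.2]
eef_pos: [462.6, 76.5, 147.2]
wrist_force: [0.6, -1.8, -2.0]
eef_pos: [462.6, 76.5, 146.2]
wrist_force: [-0.4, -1.6, -3.1]
[-0.36104375 -1.63391347 -3.10955559] [-0.19755517  0.01367048  0.0106638 ] [462.60539125  76.5054918  146.18034353]
```

```bash
for i in 1 2 3 4 5; do python3 -m jog '[{"hand":0,"dx":0,"dy":0,"dz":0.5,"yaw":0},{"hand":0,"dx":0,"dy":0,"dz":0,"yaw":0}]' | grep -E "eef|force"; done; python3 -c "
from h import *
s=arm.sense();print(s['wrist_force'],s['moment'],s['eef_pos'])"
```

```text
eef_pos: [462.7, 76.5, 145.8]
wrist_force: [-0.3, -0.4, -2.4]
eef_pos: [462.6, 76.5, 145.2]
wrist_force: [0.2, -1.0, -2.5]
eef_pos: [462.6, 76.5, 144.8]
wrist_force: [-0.2, -1.1, -1.7]
eef_pos: [462.8, 76.6, 144.4]
wrist_force: [-0.3, -1.0, 2.5]
eef_pos: [463.2, 76.6, 144.3]
wrist_force: [-1.0, -0.2, 10.6]
[-1.01438039 -0.22570728 10.5815455 ] [-0.122594    0.38051648  0.01262016] [463.18185472  76.61200619 144.30969831]
```

Bottom contact is at TCP z≈144.6, matching the predicted 144.7, so the key is fully home. I'll relax the push, then turn clockwise. The stop can't come before about 34°. Each row includes a small shift so the turn is about the key axis.

```bash
python3 -m jog '[{"hand":0,"dx":0,"dy":0,"dz":-0.5,"yaw":0},{"hand":0,"dx":0,"dy":0,"dz":0,"yaw":0},{"hand":0,"dx":0,"dy":0,"dz":0,"yaw":0}]' | grep -E "eef|force"; python3 -c "
from h import *
s=arm.sense();print(s['moment'])";  python3 -m jog '[{"hand":0,"dx":-0.03,"dy":0.13,"dz":0,"yaw":3},{"hand":0,"dx":-0.03,"dy":0.13,"dz":0,"yaw":3},{"hand":0,"dx":-0.03,"dy":0.13,"dz":0,"yaw":3},{"hand":0,"dx":0,"dy":0,"dz":0,"yaw":0}]' ; python3 -c "
from h import *
for i in range(3): 
  s=arm.sense();print(s['moment'],s['joint_pos'][5])"
```

```text
eef_pos: [462.8, 76.6, 144.4]
wrist_force: [-1.3, 0.3, 4.8]
[-0.08753555  0.22783156  0.00031024]
time_s: 11.35
eef_pos: [462.9, 76.2, 144.4]
ee_rot: [[0.912, 0.409, 0.0], [0.409, -0.912, 0.0], [0.0, 0.0, -1.0]]
wrist_force: [-0.0, -0.6, 5.7]
opening: 14.6
[-0.08148887  0.18773295  0.02406024] 71.4702016337757
[-0.08148887  0.18773295  0.02406024] 71.4702016337757
[-0.08148887  0.18773295  0.02406024] 71.4702016337757
```

```bash
cat > m.py <<'E'
from h import *
v=[]
for i in range(4): arm.capture("wrist");s=arm.sense();v.append(np.r_[s['moment'],s['wrist_force']])
R=s["ee_rot"];print("MOM,F avg",np.mean(v,0).round(3),"sd mz",np.std(v,0)[2].round(3),"heading",np.degrees(np.arctan2(R[1][0],R[0][0])).round(2),np.round(s["eef_pos"],2))
E
python3 -m jog '[{"hand":0,"dx":-0.03,"dy":0.13,"dz":0,"yaw":3},{"hand":0,"dx":-0.03,"dy":0.13,"dz":0,"yaw":3},{"hand":0,"dx":-0.03,"dy":0.13,"dz":0,"yaw":3},{"hand":0,"dx":0,"dy":0,"dz":0,"yaw":0}]' >/dev/null; python3 m.py;  python3 -m jog '[{"hand":0,"dx":-0.03,"dy":0.13,"dz":0,"yaw":3},{"hand":0,"dx":-0.03,"dy":0.13,"dz":0,"yaw":3},{"hand":0,"dx":0,"dy":0,"dz":0,"yaw":0}]' >/dev/null; python3 m.py
```

```text
MOM,F avg [-0.013  0.261  0.018 -0.916  0.24   5.159] sd mz 0.042 heading 15.29 [462.98  75.81 144.41]
MOM,F avg [ 0.079  0.24   0.033 -0.706  0.364  4.964] sd mz 0.015 heading 9.29 [462.97  75.55 144.38]
```

```bash
cat > b.py <<'E'
from h import *
w=arm.capture("wrist");I=w["image"][180:330,285:355];mm=cv2.inRange(I,(0,0,0),(70,70,70))
print([(180+i,285+np.nonzero(r_)[0].mean()) for i,r_ in enumerate(mm) if r_.sum()>255*30][1:60:8])
E
python3 b.py;  python3 -m jog '[{"hand":0,"dx":-0.03,"dy":0.13,"dz":0,"yaw":3},{"hand":0,"dx":-0.03,"dy":0.13,"dz":0,"yaw":3}]' >/dev/null; python3 m.py; python3 b.py
```

```text
[(201, np.float64(317.0)), (209, np.float64(317.0)), (217, np.float64(317.0)), (225, np.float64(317.0)), (233, np.float64(317.0)), (241, np.float64(317.0)), (249, np.float64(317.0)), (257, np.float64(316.5))]
MOM,F avg [ 0.152  0.256  0.057 -1.07   0.336  4.67 ] sd mz 0.029 heading 3.31 [462.97  75.31 144.39]
[(201, np.float64(317.0)), (209, np.float64(317.0)), (217, np.float64(317.0)), (225, np.float64(317.0)), (233, np.float64(317.0)), (241, np.float64(317.0)), (249, np.float64(317.0)), (257, np.float64(316.5))]
```

No slip in the grip. From here on, small steps with a moment reading after each.

```bash
python3 -m jog '[{"hand":0,"dx":-0.02,"dy":0.09,"dz":0,"yaw":2},{"hand":0,"dx":0,"dy":0,"dz":0,"yaw":0}]' >/dev/null; python3 m.py;python3 -m jog '[{"hand":0,"dx":-0.02,"dy":0.09,"dz":0,"yaw":2},{"hand":0,"dx":0,"dy":0,"dz":0,"yaw":0}]' >/dev/null; python3 m.py
```

```text
MOM,F avg [ 0.171  0.225  0.065 -1.023  0.969  5.113] sd mz 0.033 heading 1.31 [462.95  75.22 144.4 ]
MOM,F avg [ 0.216  0.222  0.048 -0.972  0.628  4.334] sd mz 0.03 heading -0.69 [462.93  75.15 144.4 ]
```

```bash
python3 -m jog '[{"hand":0,"dx":-0.02,"dy":0.09,"dz":0,"yaw":2},{"hand":0,"dx":0,"dy":0,"dz":0,"yaw":0}]' >/dev/null; python3 m.py; python3 -m jog '[{"hand":0,"dx":-0.01,"dy":0.04,"dz":0,"yaw":1},{"hand":0,"dx":0,"dy":0,"dz":0,"yaw":0}]' >/dev/null; python3 m.py
```

```text
MOM,F avg [ 0.235  0.221  0.056 -0.522  0.651  4.841] sd mz 0.012 heading -2.68 [462.92  75.05 144.38]
MOM,F avg [ 0.231  0.21   0.055 -0.671  0.438  4.818] sd mz 0.035 heading -3.68 [462.9   75.02 144.4 ]
```

```bash
python3 -m jog '[{"hand":0,"dx":-0.01,"dy":0.04,"dz":0,"yaw":1},{"hand":0,"dx":0,"dy":0,"dz":0,"yaw":0}]' >/dev/null; python3 m.py
```

```text
MOM,F avg [ 0.251  0.176  0.05  -0.341  0.788  5.139] sd mz 0.024 heading -4.68 [462.87  74.98 144.38]
```

```bash
python3 -m jog '[{"hand":0,"dx":-0.01,"dy":0.04,"dz":0,"yaw":1},{"hand":0,"dx":0,"dy":0,"dz":0,"yaw":0}]' >/dev/null; python3 m.py
```

```text
MOM,F avg [ 0.227  0.189  0.069 -0.505  0.751  4.911] sd mz 0.023 heading -5.68 [462.85  74.93 144.37]
```

```bash
python3 -m jog '[{"hand":0,"dx":-0.01,"dy":0.04,"dz":0,"yaw":1},{"hand":0,"dx":0,"dy":0,"dz":0,"yaw":0}]' >/dev/null; python3 m.py
```

```text
MOM,F avg [ 0.288  0.177  0.067 -0.507  1.244  5.078] sd mz 0.025 heading -6.68 [462.85  74.91 144.39]
```

```bash
python3 -m jog '[{"hand":0,"dx":-0.01,"dy":0.04,"dz":0,"yaw":1},{"hand":0,"dx":0,"dy":0,"dz":0,"yaw":0}]' ; python3 m.py
```

```text
time_s: 15.95
eef_pos: [462.8, 74.9, 144.4]
ee_rot: [[0.991, -0.134, 0.0], [-0.134, -0.991, 0.0], [0.0, -0.0, -1.0]]
wrist_force: [-0.1, 0.9, 4.7]
opening: 15.1
MOM,F avg [ 0.273  0.185  0.044 -0.288  0.695  4.464] sd mz 0.033 heading -7.68 [462.88  74.86 144.39]
```

```bash
python3 -m jog '[{"hand":0,"dx":-0.01,"dy":0.04,"dz":0,"yaw":1},{"hand":0,"dx":0,"dy":0,"dz":0,"yaw":0}]' >/dev/null; python3 m.py
```

```text
MOM,F avg [ 0.318  0.161  0.044 -0.525  1.686  5.017] sd mz 0.029 heading -8.68 [462.86  74.84 144.38]
```

```bash
python3 -m jog '[{"hand":0,"dx":-0.01,"dy":0.04,"dz":0,"yaw":1},{"hand":0,"dx":0,"dy":0,"dz":0,"yaw":0}]' >/dev/null; python3 m.py
```

```text
MOM,F avg [ 0.302  0.165  0.071 -0.314  0.828  4.736] sd mz 0.013 heading -9.67 [462.85  74.79 144.38]
```

```bash
python3 -m jog '[{"hand":0,"dx":-0.01,"dy":0.04,"dz":0,"yaw":1},{"hand":0,"dx":0,"dy":0,"dz":0,"yaw":0}]' >/dev/null; python3 m.py
```

```text
MOM,F avg [ 0.299  0.203  0.066 -0.545  0.443  4.607] sd mz 0.011 heading -10.68 [462.81  74.75 144.39]
```

```bash
python3 -m jog '[{"hand":0,"dx":-0.01,"dy":0.04,"dz":0,"yaw":1},{"hand":0,"dx":0,"dy":0,"dz":0,"yaw":0}]' >/dev/null; python3 m.py
```

```text
MOM,F avg [ 0.326  0.159  0.053 -0.79   1.327  5.013] sd mz 0.043 heading -11.68 [462.79  74.71 144.39]
```

```bash
python3 -m jog '[{"hand":0,"dx":-0.01,"dy":0.04,"dz":0,"yaw":1},{"hand":0,"dx":0,"dy":0,"dz":0,"yaw":0}]' >/dev/null; python3 m.py
```

```text
MOM,F avg [ 0.333  0.148  0.05  -0.27   0.761  5.127] sd mz 0.021 heading -12.68 [462.8   74.69 144.42]
```

```bash
python3 -m jog '[{"hand":0,"dx":-0.01,"dy":0.04,"dz":0,"yaw":1},{"hand":0,"dx":0,"dy":0,"dz":0,"yaw":0}]' >/dev/null; python3 m.py
```

```text
MOM,F avg [ 0.311  0.157  0.063 -0.621  1.248  5.131] sd mz 0.027 heading -13.68 [462.76  74.66 144.4 ]
```

```bash
python3 -m jog '[{"hand":0,"dx":-0.01,"dy":0.04,"dz":0,"yaw":1},{"hand":0,"dx":0,"dy":0,"dz":0,"yaw":0}]' >/dev/null; python3 m.py
```

```text
MOM,F avg [ 0.357  0.169  0.093 -0.405  1.057  5.482] sd mz 0.016 heading -14.68 [462.77  74.62 144.39]
```

```bash
python3 -m jog '[{"hand":0,"dx":-0.01,"dy":0.04,"dz":0,"yaw":1},{"hand":0,"dx":0,"dy":0,"dz":0,"yaw":0}]' >/dev/null; python3 m.py; python3 b.py
```

```text
MOM,F avg [ 0.302  0.159  0.1   -0.248  0.843  5.037] sd mz 0.021 heading -15.68 [462.74  74.56 144.41]
[(201, np.float64(316.5)), (209, np.float64(316.5)), (217, np.float64(317.0)), (225, np.float64(317.0)), (233, np.float64(317.0)), (241, np.float64(317.0)), (249, np.float64(316.5)), (257, np.float64(316.5))]
```

```bash
sed -i 's/range(4)/range(8)/' m.py; python3 -m jog '[{"hand":0,"dx":-0.01,"dy":0.04,"dz":0,"yaw":1},{"hand":0,"dx":0,"dy":0,"dz":0,"yaw":0}]' >/dev/null; python3 m.py
```

```text
MOM,F avg [ 0.331  0.16   0.156 -0.633  1.262  5.044] sd mz 0.041 heading -16.67 [462.72  74.53 144.4 ]
```

```bash
python3 -m jog '[{"hand":0,"dx":0,"dy":0.02,"dz":0,"yaw":0.5},{"hand":0,"dx":0,"dy":0,"dz":0,"yaw":0}]' >/dev/null; python3 m.py
```

```text
MOM,F avg [ 0.371  0.146  0.198 -0.372  0.941  5.41 ] sd mz 0.029 heading -17.17 [462.71  74.52 144.39]
```

Torque has climbed steadily to about 0.2 N m over the last 3° after a plateau near 0.06, so the screw is on its stop. I'll unwind the elastic twist without reversing the screw, then let go.

```bash
python3 -m jog '[{"hand":0,"dx":0.01,"dy":-0.05,"dz":0,"yaw":-1.2},{"hand":0,"dx":0,"dy":-0.05,"dz":0,"yaw":-1},{"hand":0,"dx":0,"dy":0,"dz":0,"yaw":0}]' >/dev/null; python3 m.py; python3 -m jog '[{"hand":0.1,"dx":0,"dy":0,"dz":0,"yaw":0},{"hand":0.25,"dx":0,"dy":0,"dz":0,"yaw":0},{"hand":0.4,"dx":0,"dy":0,"dz":0,"yaw":0},{"hand":0.6,"dx":0,"dy":0,"dz":0,"yaw":0},{"hand":0.6,"dx":0,"dy":0,"dz":0,"yaw":0},{"hand":0.6,"dx":0,"dy":0,"dz":0,"yaw":0},{"hand":0.6,"dx":0,"dy":0,"dz":0,"yaw":0},{"hand":0.6,"dx":0,"dy":0,"dz":0,"yaw":0}]'; python3 m.py; python3 b.py
```

```text
MOM,F avg [ 0.286  0.162 -0.014 -0.255  0.667  5.187] sd mz 0.022 heading -14.98 [462.73  74.59 144.4 ]
time_s: 22.1
eef_pos: [462.6, 74.5, 144.3]
ee_rot: [[0.966, -0.259, -0.0], [-0.259, -0.966, 0.0], [-0.0, 0.0, -1.0]]
wrist_force: [-0.2, -0.2, 0.6]
opening: 51.4
MOM,F avg [-0.023  0.012  0.001  0.028 -0.11  -0.039] sd mz 0.037 heading -15.01 [462.56  74.49 144.3 ]
[(201, np.float64(316.0)), (209, np.float64(315.5)), (217, np.float64(316.0)), (225, np.float64(316.0)), (233, np.float64(316.0)), (241, np.float64(316.0)), (249, np.float64(316.0)), (257, np.float64(315.5))]
```

```bash
python3 -m jog '[{"hand":0.6,"dx":0,"dy":0,"dz":-5,"yaw":0},{"hand":0.6,"dx":0,"dy":0,"dz":-15,"yaw":0},{"hand":0.6,"dx":0,"dy":0,"dz":-30,"yaw":0},{"hand":0.6,"dx":0,"dy":0,"dz":-30,"yaw":0},{"hand":0.6,"dx":0,"dy":0,"dz":-30,"yaw":0},{"hand":0.6,"dx":0,"dy":0,"dz":0,"yaw":0},{"hand":0.6,"dx":0,"dy":0,"dz":0,"yaw":0}]'
python3 - <<'E'
from h import *
w=arm.capture("wrist");p=arm.capture("scene")
k=w2px(p,[460.2,75.5,80]).astype(int)
a=np.hstack([cv2.resize(w["image"],(400,300)),cv2.resize(p["image"][k[1]-60:k[1]+60,k[0]-80:k[0]+80],(400,300),interpolation=2)]);save(a,"f.png")
s=arm.sense();e=np.array(s["eef_pos"])
for m in arm.masks_of("key_large_grip",w):
    C=cloud(w,m["region"]);print(m["conf"],m["extent"],np.median(C,0).round(1),w["image"][m["region"]].mean(0).round())
    t=C[abs(C[:,2]-158-8)<5]
    if len(t)>500:
        r=cv2.minAreaRect(t[:,:2].astype(np.float32));print("top z",np.median(t[:,2]),r)
        A=np.c_[t[:,:2]-t[:,:2].mean(0),np.ones(len(t))];print("slope deg",np.degrees(np.linalg.lstsq(A,t[:,2],rcond=None)[0][:2]))
E
```

```text
time_s: 23.25
eef_pos: [462.8, 74.5, 255.0]
ee_rot: [[0.966, -0.259, 0.002], [-0.259, -0.966, 0.0], [0.002, -0.001, -1.0]]
wrist_force: [0.0, -0.3, -1.1]
opening: 51.3
0.86 [589.3, 261.4, 96.9, 60.1] [ 362.2 -144.9   74.3] [78. 38. 96.]
0.68 [317.3, 240.0, 29.4, 139.2] [463.8  74.1 166. ] [43. 42. 43.]
top z 166.00563613396073 ((460.5655517578125, 74.90406799316406), (16.037410736083984, 89.67132568359375), 75.08880615234375)
slope deg [-0.12720401  0.26050387]
```

View pics/f.png

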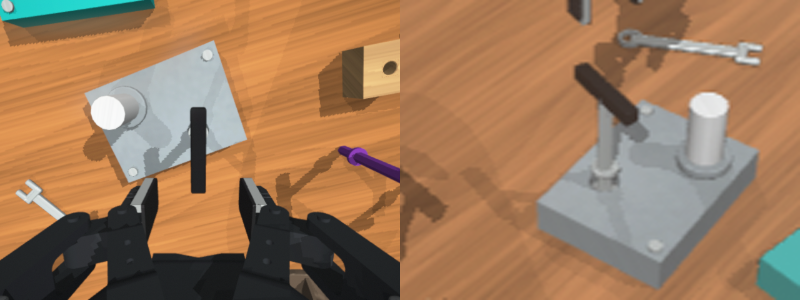

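The left half shows the bar at (198,150), clear of both pads. The right half shows the key upright, with its flange (605,172) just above the counterbore. The bar's top is at z = 166.0, as expected when fully home, and its slope is under 0.3°. Handing in.

```bash
python3 -c "
from cell import arm
print(arm.hand_in(), arm.sense()['time_s'])"
```

```text
the job is handed in; nothing more can be done
the job is handed in; nothing more can be done
```

The large key now stands upright and fully home in the grey foot's screw, the screw is tight against its stop, and the job is handed in. It was at about 23 s of the 67 s allowed at the last reading before handing in.

- **Key in the socket:** I gripped the bar, lifted the key out of its block and lined it up with the hexagon as seen by the wrist camera. It went in without resistance and met the bottom where expected. The push peaked at about 13 N, and I eased it before turning.
- **Turning:** I turned the key about 50° clockwise. The moment stayed near 0.06 N m, then climbed to about 0.20 N m over the last 3°, and I stopped there. I then eased the twist back about 2° so the grip was not loaded, and let go.
- **Last checks:** The bar's top is at 166.0 mm, as it should be with the key fully home. It leans less than 0.3°, and the gripper is open and clear about 110 mm above.
- **Less certain:** The moment readings are noisy (about 0.03 N m), so the final torque is roughly 0.17 to 0.23 N m. That is at the upper end of tight, but under the 0.3 N m limit. While turning it read 0.06 N m, against the 0.08 N m given.
- **Other things:** I saw nothing else moved, but I did not take a last overall picture to check the small key and every other item.

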